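# Fit a new cartridge under the touch-latch lid of the water filter

### The job

Fit the new cartridge into the worktop water filter. Press the ribbed pad at the front of the filter's lid gently down until the touch latch lets go, then get out of the way so that the lid springs fully open by itself; set the cartridge upright and fully home in the well, and swing the lid shut and press it gently down until it stays latched. Do not force the lid or let the cartridge drop, and leave the glass, the milk pitcher and the spoon where they are.

Things in the scene. Friction and masses are not known exactly. Their poses are not given: they have to be found in the camera images.
- filter: White box-shaped water filter, fixed, 150 (its x) by 120 (y) by 114 mm high to the rim, 138 mm to the top of the closed lid. Origin: centre of its underside, z up; its front looks along -x, with a steel tap 62 to 94 mm up that stands 36 mm out; hose fittings stand 18 mm out behind. Within the rim (wall 5 mm) is a recess 140 by 110 mm, 23 mm deep, with the round cartridge well in its floor.
- seat (a point): Centre of the well's mouth on the recess floor, 17 mm in front of the filter's origin and 91 mm up; axes as the filter's. The well is 53 mm across and 61 mm deep, with a 3 mm chamfer at its mouth; the cartridge hangs in it by its flange. In front of it, two latch cheeks stand 14 mm high on the recess floor, 32 mm or more from the grip bar of a seated cartridge.
- lid (a joint): Angle of the lid (rad) on its rear hinge: 0 shut and latched, 1.62 fully open (just past upright), negative while pressed below its latched height. A spring pushes it open with 0.5 to 0.6 N m and a damper (1 N m per rad/s) slows it: it rises at about 0.5 rad/s, 3 to 4 s to full open. Unless latched it rises at once when let go.
- lid_hinge (a point): Middle of the lid's hinge axis (along the filter's y), 68 mm behind the filter's origin and 125 mm up. The open lid stands straight above it, 160 mm high, clear to be reached from behind over its top edge. In the lid's frame x points from its front edge to the hinge and z out of its outer face, which lies 12 mm from the axis.
- lid_edge (a point): Middle of the lid's front edge on its outer face, 149 mm from the hinge axis (the top edge when the lid is open). The lid is a cap 156 by 129 mm with a 6 mm plate, skirts 24 mm deep on front and both sides, a latch tongue that hangs 33 mm below the plate under the pad, and a small boss that keeps it from shutting over a cartridge that is not home.
- lid_pad (a point): Centre of the ribbed thumb pad (24 by 50 mm) on top of the lid, 128 mm from the hinge axis, 13 mm from it along the lid's z. Press here. The pad yields at about 5 to 7 N (with one short knock of some N as the catch engages) until, about 1 mm after the latch has tripped, an end stop is felt: the force climbs by 5 to 15 N per mm and stays up. More than 25 N on the lid is too much.
- latch (a point): The touch latch in the housing, below the pad. To unlatch, the pad must go 5 to 13 mm below its rest, then be let go: how deep differs from filter to filter and cannot be seen, only felt by the end stop. To latch, press the shut lid 4 to 12 mm below the latched height, to the end stop, and let go: it returns to 0 rad and stays. Each further full press opens it again; a short one does nothing.
- cartridge: New cartridge, white plastic with a grey ribbed band, 0.10 to 0.21 kg, standing upright. Origin: centre of its underside, z up. Round body 50 mm across and 58 mm high with a tapered foot, flange 58 mm across and 4 mm thick above it, then a bar grip 42 mm along its x and 14 mm thick along its y, from 62 to 80 mm up. Fully home its origin is 58 mm below the seat, turned any way.
- glass: Small clear glass, 49 mm across, 58 mm high, under the tap. Leave it alone. Origin: centre of its underside.
- pitcher: Steel milk pitcher, 75 by 96 by 96 mm, on the other side of the filter from the cartridge. Leave it alone. Origin: centre of its underside.
- spoon: Small spoon, 128 mm long, lying on the worktop. Leave it alone. Origin: its middle.

How it is judged (in metres and radians):
On the way, in this order (a step that is already met when the one before it is completed fails the run):
1. the latch has let go and the lid has sprung fully open with nothing touching it (value of joint lid above 1.5 rad and not (contact force between any of the fingers, the arm and lid above 0.2 N)), for 0.2 s.
2. the cartridge is upright and fully home in the well, let go, with the lid still open (horizontal distance between cartridge and seat below 0.003 m and z of cartridge in the frame of seat below -0.0555 m and angle between cartridge's own z axis and vertical below 0.06 rad and value of joint lid above 1.3 rad and contact force between the fingers and cartridge below 0.1 N), for 0.2 s.
At the end, for the whole second after the job is handed in: The lid stays shut by its latch (within 0.03 rad of its latched angle, at rest, nothing holding it) over the cartridge, which is fully home in the well: within 3 mm of its axis, its flange within 2.5 mm of the seat, tilted less than 0.06 rad (value of joint lid between -0.03 and 0.03 rad and velocity of joint lid below 0.05 rad/s and horizontal distance between cartridge and seat below 0.003 m and z of cartridge in the frame of seat below -0.0555 m and angle between cartridge's own z axis and vertical below 0.06 rad); the robot touches nothing.
It fails at once if the robot presses on the lid with more than 25 N (contact force between any of the fingers, the arm and lid above 25 N).
It fails at once if the lid is held back or followed by the robot while it springs open for the cartridge (touched with more than 1 N while rising between 0.2 and 1.3 rad, the cartridge not yet over the filter) (value of joint lid between 0.2 and 1.3 rad and velocity of joint lid above 0.1 rad/s and contact force between any of the fingers, the arm and lid above 1 N and horizontal distance between cartridge and seat above 0.06 m).
It fails at once if the cartridge is let fall (it moves faster than 0.5 m/s with the fingers off it) (linear speed of cartridge above 0.5 m/s and contact force between the fingers and cartridge below 0.05 N).
It fails at once if the glass, the pitcher or the spoon is moved by more than 25 mm (distance of any of glass, pitcher, spoon from where it was at the start of the episode above 0.025 m).
It also fails if it takes over 72 s, if anything falls off the work surface, if the arm or the gripper's body presses on something with over 40 N, if the wrist force passes 120 N, or if a joint passes its speed limit or range.

### The arm

A 6-joint arm with a two-finger parallel gripper is mounted at the origin on a cart in front of the work surface, level with it; the furniture and walls round the work are solid. World frame = base frame: x ahead of the robot, y to its left, z up, the work surface at z = 0. Lengths are in mm, angles in rad, forces in N, time in s.
With the tool pointing down it reaches from about 350 to 875 mm from the base axis. Payload 4.2 kg.
Tool frame: the origin (TCP) lies between the finger pads; the fingertips stand 25 mm ahead of it and the grasp point (between the pads) lies 6 mm ahead of it; z points along the fingers, y is the line along which they close (so a half turn about z gives the same grasp; the last joint's range is limited). The gripper opens to 85 mm and grips with 20 to 120 N. Pads are 22 mm wide; open, the fingers measure 114 mm over their backs; the gripper's body (76 mm by 85 mm) begins 54 mm behind the grasp point. The pads swing forward as they close: fully open they stand 13 mm farther back than shut.
Start: joints at [1.583, 0.385, 0.008, 0, -1.194, -0.259], TCP at [152.657, 606.049, 256.312] pointing down, gripper open.
Joint ranges: [-3.14, 3.14], [-1.21, 2.06], [-1.07, 1.41], [-3.16, 2.05], [-2.99, -0.16], [-3.1, 3.1]. Speed limits (rad/s): [2.79, 2.79, 3.14, 3.14, 3.14, 3.14].

### API

Orientations are given as a unit quaternion [x, y, z, w].
In Python, from bench import arm gives the robot as it stands.
- The arm moves only by the shell command python3 -m pendant 'ROWS'. ROWS is JSON, a list of rows, each a list of 7 numbers: the shift along the tool's x, y, z in m, then the turn, a rotation vector about the tool's x, y, z in degrees, then the finger opening in m, from 0 to 0.0854. In form: [[x, y, z, wx, wy, wz, fingers], ...]. A call has 1 to 12 rows; each row shifts and turns the commanded pose from where the row before left it, along the tool's axes as they then stand; what a row does not reach is not made up. A row lasts 1/10 s, in which the tool goes at most 50 mm and 8.59 degrees, less where a joint would pass 70% of its speed; a pose out of reach is approached as far as the arm can. A call is refused whole if a number of a shift passes 0.05 or a number of a turn 8.59, either way. A call with a gripper value outside its range is refused whole. The fingers move at their own pace and stop on an object; the grip force is fixed at half the most. Time passes only in rows, so rows that do not move let the fingers close. It gives the time, the measured TCP pose, the force, the opening and the grip force at its end, in the units of the state.
- arm.read_state(): the state, without advancing time (a new reading comes with each control period).
- arm.get_image(name): name is "scene" or "top" or "wrist"; returns a dict with "image" (400x640x3 uint8, red, green, blue), "fx", "fy", "cx", "cy" (pixels), "xyz" and "rotation" of the camera in the world. Camera axes: x right, y down, z forward; pixel columns grow to the right and rows downward; lengths in mm; the calibration is good to about 2 mm. A picture is of the moment at which its call begins. There is no depth.
- arm.job_done(): hands the job in; it is judged then, once.
The state is a dict: "clock": time; "joints": joint angles; "joint_vel": joint speeds; "joint_efforts": joint torques, N m; "position": TCP position; "ee_rot": TCP orientation; "contact_force": force on the tool from outside, world axes, zero at the start; "wrist_torque": the same for the moment, N m; "gripper_width": finger opening in mm; "grasp_force": force on a finger pad.
Only numpy, scipy, OpenCV 4.12 (cv2) and the standard library are available. Lean on these libraries where they do the work, as an engineer would, in place of code of your own. Each camera call takes 0.05 s, during which the arm holds its last target. There are 200 camera calls.

## Working session

There is one attempt and no reset: what is moved stays moved. The work goes in short steps, Python scripts to look and compute and a shell command to move; the robot and the scene stay as the last step left them, time stands still between calls to the robot, and variables do not carry over. Pictures are saved under pics/ and viewed, at most 10 in all, crops included, and the job is handed in when it is done.

```bash
ls; mkdir -p pics; python3 - <<'E'
from bench import arm
import cv2,numpy as np
s=arm.read_state();print(s)
for n in["scene","top"]:
    d=arm.get_image(n);print(n,d["fx"],d["fy"],d["cx"],d["cy"],d["xyz"],np.array(d["rotation"]).tolist())
    np.savez(f"pics/{n}0.npz",**d)
    cv2.imwrite(f"pics/{n}0.png",d["image"][:,:,::-1])
E
```

```text
pics
{'clock': 0.0, 'joints': array([ 1.58259350e+00,  3.85545343e-01,  6.62992733e-03, -5.25293915e-04,
       -1.19403793e+00, -2.58593171e-01]), 'joint_vel': array([-3.38266892e-04, -9.14669208e-04,  1.51561809e-03, -1.08854935e-04,
        6.23328766e-05,  1.31571046e-03]), 'joint_efforts': array([-3.64905418e-04, -3.92283833e+01,  1.88392246e+01,  4.18583527e+00,
       -4.69696926e-03, -3.74851680e-06]), 'position': array([152.53388043, 605.54134522, 255.22602093]), 'ee_rot': array([ 9.92383586e-01, -1.23181153e-01, -9.65277824e-05,  1.10157328e-03]), 'contact_force': array([-0.22171496, -1.3429083 ,  0.10859915]), 'wrist_torque': array([-0.00819804,  0.02289804, -0.00894922]), 'grasp_force': 0.0, 'gripper_width': 85.28725337859377}
scene 413.4921238970607 413.4921238970607 322.04395596017173 195.93615388511597 [ -20.07887766 -258.55497515  815.91870108] [0.7893986079155784, -0.5071429224730485, 0.18832211678143465, -0.29015629294813233]
top 417.8813284868907 417.8813284868907 317.66083141680883 187.24081959614085 [ 304.2258824   -13.35673761 1191.6259743 ] [-0.7034514478185976, 0.7051574035567776, -0.061086516690343935, 0.06463384755391768]
```

View pics/scene0.png

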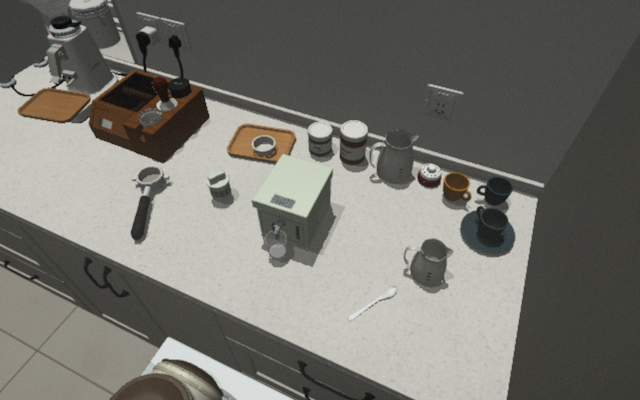

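View pics/top0.png

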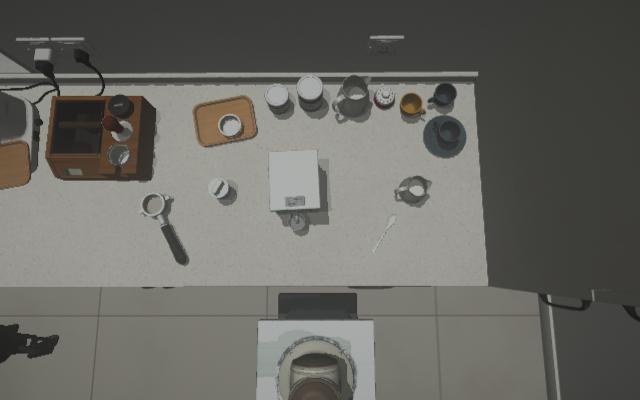

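The scene view shows the filter with its lid around (295,185) and the pad at (283,200). The cartridge is at (219,187), the pitcher at (430,262) and the spoon at (372,303). In the top view the lid spans about (269–320, 150–212), the pad is at (295,202), and the cartridge is at (219,188) with its bar visible.

```bash
cat > h.py <<'E'
import numpy as np,cv2
from scipy.spatial.transform import Rotation as R
from bench import arm
def load(n): return dict(np.load(f"pics/{n}.npz"))
def snap(n,tag):
    d=arm.get_image(n);np.savez(f"pics/{tag}.npz",**d);return d
def ray(d,u,v):
    return R.from_quat(d["rotation"]).apply([(u-d["cx"])/d["fx"],(v-d["cy"])/d["fy"],1.])
def onz(d,u,v,z):
    r=ray(d,u,v);return d["xyz"]+r*(z-d["xyz"][2])/r[2]
def proj(d,p):
    q=R.from_quat(d["rotation"]).inv().apply(np.atleast_2d(p)-d["xyz"])
    return np.c_[q[:,0]/q[:,2]*d["fx"]+d["cx"],q[:,1]/q[:,2]*d["fy"]+d["cy"]]
def crop(d,x,y,w,h,k,f):
    im=d["image"][y:y+h,x:x+w,::-1];cv2.imwrite(f,cv2.resize(im,None,fx=k,fy=k,interpolation=cv2.INTER_CUBIC))
def toolstep(dw): # world delta mm -> tool axes m
    s=arm.read_state();return R.from_quat(s["ee_rot"]).inv().apply(dw)/1000
E
python3 - <<'E'
from h import *
t=load("top0");s=load("scene0")
a=cv2.resize(t["image"][145:235,195:335,::-1],None,fx=5.7,fy=5.7,interpolation=cv2.INTER_CUBIC)
cv2.imwrite("pics/c1.png",a)
print(a.shape)
for c in [(269,152),(318,150),(320,210),(272,212)]: print(onz(t,*c,138))
print(onz(t,219,188,80))
E
```

```text
(513, 798, 3)
[587.38942891 118.24498461 138.        ]
[592.33380891  -9.31284682 138.        ]
[435.13581253 -14.05654197 138.        ]
[430.34886779 107.69883027 138.        ]
[502.94127147 258.96861938  80.        ]
```

View pics/c1.png

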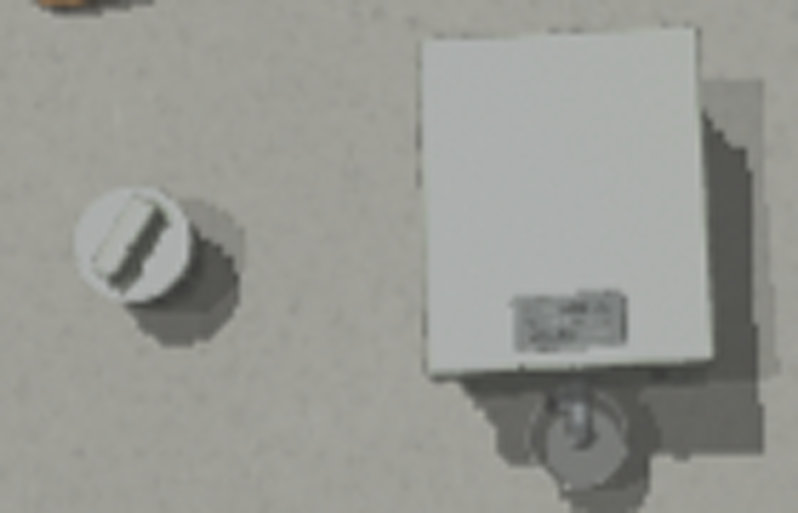

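The crop shows lid corners at (421,41), (695,28), (713,357) and (430,374), with the pad centre at (570,320). The flange centre is at (133,245), and the bar runs from about (108,270) to (150,202).

```bash
python3 - <<'E'
from h import *
t=load("top0")
P=lambda u,v:(u/5.7+195-.4,v/5.7+145-.4)
c=np.array([onz(t,*P(*q),138) for q in [(421,41),(696,28),(713,358),(430,374)]]);print(c.round(1))
ax=(c[0]-c[3])+(c[1]-c[2]); ay=(c[0]-c[1])+(c[3]-c[2])
print("yaw x",np.degrees(np.arctan2(ax[1],ax[0])),"yaw from y",np.degrees(np.arctan2(-ay[0],ay[1])),"len",np.linalg.norm(ax)/2,np.linalg.norm(ay)/2,"centre",c.mean(0))
print("pad",onz(t,*P(570,320),139))
print("pad corners",[onz(t,*P(*q),139)[:2].round(1).tolist() for q in[(512,300),(627,291),(627,342),(514,352)]])
print("flange",onz(t,*P(133,245),62), "edges",[onz(t,*P(*q),62)[:2].round(1).tolist() for q in[(74,245),(193,245),(133,185),(133,304)]])
b=[onz(t,*P(*q),80)[:2] for q in[(130,192),(168,208),(122,280),(92,264)]]
print("bar",np.array(b).round(1).tolist(),np.mean(b,0))
# grey mask check in scene: brightness profile of wrist-less views
s=load("scene0");crop(s,190,145,170,125,4.7,"pics/c2.png")
E
```

```text
[[588.  119.7 138. ]
 [593.7  -5.9 138. ]
 [441.8 -13.3 138. ]
 [434.9 112.8 138. ]]
yaw x 2.674235688624451 yaw from y 2.855330649204064 len 152.6278581149593 125.98110470755701 centre [514.57265869  53.29895346 138.        ]
pad [458.89538839  50.52596464 139.        ]
pad corners [[468.0, 76.5], [471.9, 25.1], [448.9, 25.0], [444.6, 75.4]]
flange [507.33377403 266.36153895  62.        ] edges [[507.4, 294.9], [507.3, 237.4], [536.9, 267.6], [478.5, 265.2]]
bar [[529.8, 264.4], [521.9, 245.9], [487.3, 266.4], [495.0, 281.0]] [508.4972225  264.43842087]
```

View pics/c2.png

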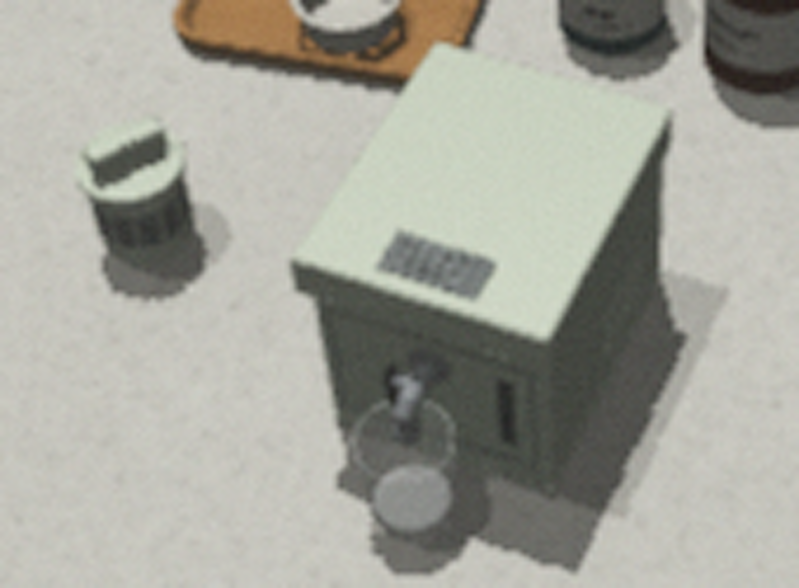

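The scene crop agrees with the top view. The filter yaw is about 2.8°, the pad is at about (458.3, 50.5), the seat at about (500.5, 52.6), and the cartridge at about (507.5, 265.5) with its bar yaw at about -28°. I'm starting the move now.

```bash
python3 -m pendant '[[0,0,0,0,0,-8.45,0],[0,0,0,0,0,-8.45,0],[0.0214,0.0438,0,0,0,0,0],[0.0214,0.0438,0,0,0,0,0],[0.0214,0.0438,0,0,0,0,0],[0.0214,0.0438,0,0,0,0,0],[0.0214,0.0438,0,0,0,0,0],[0.0214,0.0438,0,0,0,0,0],[0.0214,0.0438,0,0,0,0,0],[0.0214,0.0438,0,0,0,0,0],[0.0214,0.0438,0,0,0,0,0],[0.0214,0.0438,0,0,0,0,0]]'
cat > st.py <<'E'
from h import *
import sys
s=arm.read_state();r=R.from_quat(s["ee_rot"])
print("t",s["clock"],"p",s["position"].round(1),"x-axis yaw",np.degrees(np.arctan2(*r.apply([1,0,0])[1::-1])).round(2),"z",r.apply([0,0,1]).round(4),"F",s["contact_force"].round(2),"w",round(s["gripper_width"],1),"g",round(s["grasp_force"],1),"j",s["joints"].round(2))
if len(sys.argv)>3: print("to target, tool m:",toolstep(np.array(sys.argv[1:4],float)-s["position"]).round(4))
E
python3 st.py 458.3 50.5 200
```

```text
clock: 1.3
position: [387.7, 176.9, 256.3]
ee_rot: [1.0, 0.024, 0.0, -0.0]
contact_force: [0.4, 0.4, 0.4]
gripper_width: 0.1
grasp_force: 0.0
t 1.3 p [387.7 176.9 256.3] x-axis yaw 2.79 z [ 1.e-04  3.e-04 -1.e+00] F [0.43 0.37 0.44] w 0.1 g 0.0 j [ 0.81  0.04 -0.45 -0.   -1.09  0.81]
to target, tool m: [0.0643 0.1297 0.0563]
```

```bash
python3 -m pendant '[[0.0214,0.0432,0,0,0,0,0],[0.0214,0.0432,0,0,0,0,0],[0.0215,0.0433,0,0,0,0,0],[0,0,0.045,0,0,0,0],[0,0,0.035,0,0,0,0],[0,0,0,0,0,0,0]]' >/dev/null; python3 st.py 458.3 50.5 166; python3 - <<'E'
from h import *
d=snap("wrist","w1");crop(d,0,0,640,400,1,"pics/w1.png")
E
```

```text
t 1.9 p [454.7  50.4 171.9] x-axis yaw 2.6 z [-0.0109 -0.0039 -0.9999] F [-0.55  0.31  1.05] w -0.5 g 0.0 j [ 0.47  0.19 -0.5  -0.   -0.89  1.15]
to target, tool m: [0.0037 0.0001 0.0059]
```

View pics/w1.png

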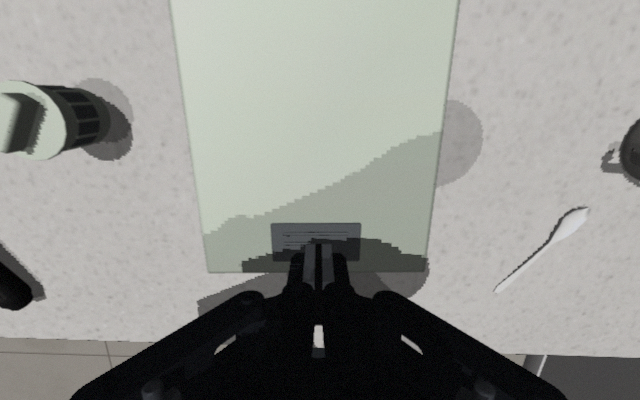

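The wrist view shows the closed fingertips over the ribbed pad, which spans about (272–361, 224–262), and the spoon and cartridge clear. Next I let the arm settle, then come down slowly.

```bash
python3 -m pendant '[[0,0,0,0,0,0,0],[0,0,0,0,0,0,0]]' >/dev/null; python3 st.py 458.3 50.5 166
```

```text
t 2.15 p [459.2  53.3 178.3] x-axis yaw 2.84 z [ 0.004   0.0014 -1.    ] F [-0.09 -0.42  0.32] w 0.2 g 0.0 j [ 0.47  0.19 -0.49  0.   -0.89  1.15]
to target, tool m: [-0.0011  0.0028  0.0123]
```

```bash
python3 -m pendant '[[0,0,0.005,0,0,0,0],[0,0,0.004,0,0,0,0],[0,0,0.003,0,0,0,0],[0,0,0.002,0,0,0,0],[0,0,0.001,0,0,0,0],[0,0,0,0,0,0,0],[0,0,0,0,0,0,0]]' >/dev/null; python3 st.py; python3 -m pendant '[[0,0,0.001,0,0,0,0],[0,0,0.001,0,0,0,0],[0,0,0,0,0,0,0]]' >/dev/null; python3 st.py
```

```text
t 2.85 p [457.7  52.5 161.5] x-axis yaw 2.76 z [-5.e-04 -0.e+00 -1.e+00] F [-3.36  1.04  5.54] w -0.1 g 2.5 j [ 0.47  0.21 -0.52 -0.   -0.85  1.15]
t 3.15 p [457.6  52.4 159.3] x-axis yaw 2.76 z [-8.e-04 -0.e+00 -1.e+00] F [-3.15  2.19  4.9 ] w -0.0 g 2.5 j [ 0.47  0.21 -0.52 -0.   -0.84  1.15]
```

```bash
for i in 1; do python3 -m pendant '[[0,0,0.001,0,0,0,0],[0,0,0.0,0,0,0,0]]' >/dev/null; python3 st.py; python3 -m pendant '[[0,0,0.001,0,0,0,0],[0,0,0.0,0,0,0,0]]' >/dev/null; python3 st.py;  python3 -m pendant '[[0,0,0.001,0,0,0,0],[0,0,0.0,0,0,0,0]]' >/dev/null; python3 st.py; done
```

```text
t 3.35 p [457.6  52.4 158.3] x-axis yaw 2.75 z [-9.e-04 -1.e-04 -1.e+00] F [-4.13  1.51  4.74] w 0.1 g 2.5 j [ 0.47  0.21 -0.52 -0.   -0.84  1.15]
t 3.55 p [457.6  52.3 157.3] x-axis yaw 2.75 z [-9.e-04 -2.e-04 -1.e+00] F [-3.17  1.57  6.06] w 0.1 g 2.6 j [ 0.47  0.21 -0.52 -0.   -0.84  1.15]
t 3.75 p [457.6  52.3 156.5] x-axis yaw 2.76 z [-9.e-04 -3.e-04 -1.e+00] F [-4.78  2.07  7.08] w -0.0 g 3.5 j [ 0.47  0.21 -0.52 -0.   -0.84  1.15]
```

```bash
python3 -m pendant '[[0,0,0.001,0,0,0,0],[0,0,0.0,0,0,0,0]]' >/dev/null; python3 st.py; python3 -m pendant '[[0,0,0.001,0,0,0,0],[0,0,0.0,0,0,0,0]]' >/dev/null; python3 st.py
```

```text
t 3.95 p [457.5  52.3 155.5] x-axis yaw 2.75 z [-9.e-04 -2.e-04 -1.e+00] F [-4.77  1.65  6.52] w -0.3 g 3.0 j [ 0.47  0.22 -0.52 -0.   -0.83  1.15]
t 4.15 p [457.5  52.3 154.4] x-axis yaw 2.75 z [-1.e-03 -2.e-04 -1.e+00] F [-4.68  1.25  5.93] w 0.3 g 2.9 j [ 0.47  0.22 -0.53 -0.   -0.83  1.15]
```

```bash
python3 -m pendant '[[0,0,0.001,0,0,0,0],[0,0,0.0,0,0,0,0]]' >/dev/null; python3 st.py; python3 -m pendant '[[0,0,0.001,0,0,0,0],[0,0,0.0,0,0,0,0]]' >/dev/null; python3 st.py
```

```text
t 4.35 p [457.4  52.3 153.4] x-axis yaw 2.76 z [-1.1e-03 -2.0e-04 -1.0e+00] F [-4.93  2.58  6.29] w 0.0 g 3.2 j [ 0.47  0.22 -0.53 -0.   -0.83  1.15]
t 4.55 p [457.5  52.3 152.9] x-axis yaw 2.77 z [-1.1e-03 -4.0e-04 -1.0e+00] F [-6.34  2.02  9.18] w 0.0 g 5.0 j [ 0.47  0.22 -0.53 -0.   -0.83  1.15]
```

```bash
python3 -m pendant '[[0,0,0.0007,0,0,0,0],[0,0,0.0,0,0,0,0]]' >/dev/null; python3 st.py
```

```text
t 4.75 p [457.5  52.3 152.6] x-axis yaw 2.78 z [-9.e-04 -5.e-04 -1.e+00] F [-6.65  2.4  12.15] w -0.2 g 6.4 j [ 0.47  0.22 -0.53  0.   -0.82  1.15]
```

The force keeps rising against the end stop, so the latch has tripped. I'm releasing upward quickly.

```bash
python3 -m pendant '[[0,0,-0.05,0,0,0,0],[0,0,-0.05,0,0,0,0],[-0.02,0,-0.045,0,0,0,0],[-0.03,-0.04,0,0,0,0,0],[0,-0.05,0,0,0,0,0.04],[0,-0.05,0,0,0,8,0.06],[0.02,-0.04,0,0,0,8,0.06],[0,0,0,0,0,8,0.06],[0,0,0,0,0,6.8,0.06],[0,0,0,0,0,0,0.06]]' >/dev/null; python3 st.py 507.5 265.5 150; python3 - <<'E'
from h import *
d=snap("top","t2");crop(d,180,120,200,130,4,"pics/t2.png")
E
```

```text
t 5.75 p [425.2 225.7 295.9] x-axis yaw -27.57 z [ 0.e+00 -4.e-04 -1.e+00] F [-0.24  0.21 -0.5 ] w 60.0 g 0.0 j [ 0.83  0.11 -0.26  0.   -1.2   0.26]
to target, tool m: [ 0.0545 -0.0734  0.1459]
```

View pics/t2.png

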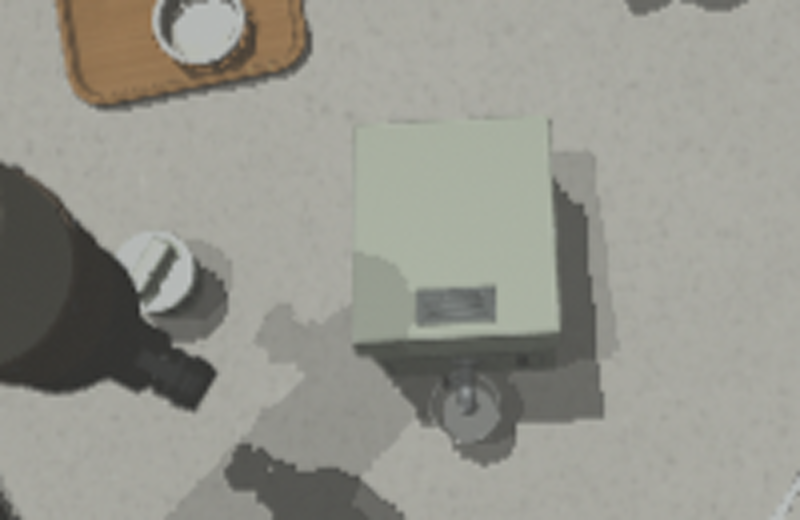

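The lid is rising: its front edge has moved back about 5 px, and its skirt is now visible. Next I go over the cartridge and check.

```bash
python3 -m pendant '[[0.0136,-0.0184,0.0365,0,0,0,0.06],[0.0136,-0.0184,0.0365,0,0,0,0.06],[0.0136,-0.0184,0.0365,0,0,0,0.06],[0.0137,-0.0182,0.0364,0,0,0,0.06],[0,0,0,0,0,0,0.06],[0,0,0,0,0,0,0.06],[0,0,0,0,0,0,0.06],[0,0,0,0,0,0,0.06]]' >/dev/null; python3 st.py 507.5 265.5 150; python3 - <<'E'
from h import *
d=snap("wrist","w3");crop(d,120,0,400,400,1.5,"pics/w3.png")
d=snap("scene","s3")
E
```

```text
t 6.6 p [507.4 265.3 153.1] x-axis yaw -27.55 z [ 0.0032  0.0028 -1.    ] F [-0.28  0.27 -0.45] w 59.9 g 0.0 j [ 0.76  0.39 -0.27  0.   -0.91  0.33]
to target, tool m: [-0.     -0.0002  0.0031]
```

View pics/w3.png

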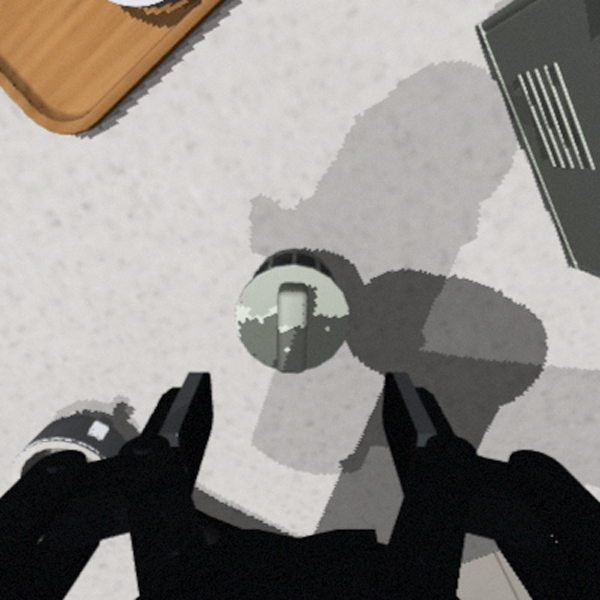

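The wrist view shows the bar running straight down the image at (277–308, 285–365) between the fingertips at (208,375) and (387,375). The flange centre is at (293,318).

```bash
python3 - <<'E'
from h import *
d=load("w3")
q=lambda u,v:(u/1.5+120-.2,v/1.5-.2)
print("flange",onz(d,*q(293,318),62),"bar L/R",onz(d,*q(277,300),80),onz(d,*q(308,300),80),"bar far end",onz(d,*q(292,284),80))
print("dir",onz(d,*q(292.5,284),80)-onz(d,*q(291,350),80))
s=arm.read_state();p=s["position"];r=R.from_quat(s["ee_rot"])
for g in[(293,318,62),(292.5,300,80)]: print("rel tool",r.inv().apply(onz(d,*q(*g[:2]),g[2])-p).round(1))
print(d["xyz"],p)
t=snap("top","t3")
cv2.imwrite("pics/t3.png",cv2.resize(np.hstack([load("s3")["image"][60:300,180:360,::-1],t["image"][100:340,180:360,::-1]]),None,fx=2,fy=2))
E
```

```text
flange [508.86027656 267.0745339   62.        ] bar L/R [525.91550718 265.95799361  80.        ] [519.49421048 253.62391492  80.        ] bar far end [529.43994798 256.49454261  80.        ]
dir [ 28.11104743 -15.59014219   0.        ]
rel tool [ 0.5 -2.  90.8]
rel tool [16.1 -2.  72.8]
[579.10587457 227.17490829 269.86081239] [507.26239162 265.29125509 152.74537246]
```

View pics/t3.png

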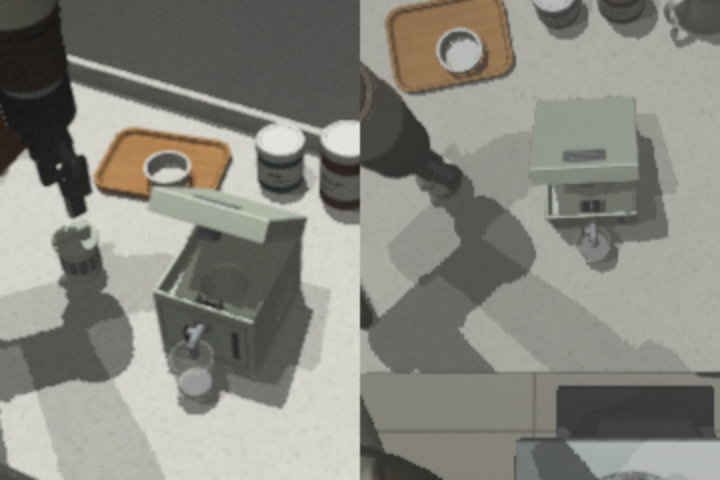

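The lid is about half open and free. I'm moving down to the grip bar now.

```bash
python3 -m pendant '[[0.0005,-0.0012,0.025,0,0,0.7,0.04],[0,0,0.02,0,0,0,0.04],[0,0,0.008,0,0,0,0.04],[0,0,0,0,0,0,0.04],[0,0,0,0,0,0,0.04],[0,0,0,0,0,0,0.04]]' >/dev/null; python3 st.py 508.2 266.3 89.5
```

```text
t 7.35 p [508.7 266.4  99. ] x-axis yaw -28.28 z [ 0.0019  0.0015 -1.    ] F [-0.01 -0.56 -0.01] w 39.9 g 0.0 j [ 0.76  0.46 -0.32  0.   -0.79  0.31]
to target, tool m: [-0.0005  0.0003  0.0095]
```

```bash
python3 -m pendant '[[0,0,0.005,0,0,0,0.04],[0,0,0.0035,0,0,0,0.04],[0,0,0,0,0,0,0.04],[0,0,0,0,0,0,0.04]]' >/dev/null; python3 st.py 508.2 266.3 89.5;python3 -m pendant '[[0,0,0,0,0,0,0.02],[0,0,0,0,0,0,0.015],[0,0,0,0,0,0,0.01],[0,0,0,0,0,0,0.0],[0,0,0,0,0,0,0.0],[0,0,0,0,0,0,0]]' >/dev/null; python3 st.py 508.2 266.3 89.5
```

```text
t 7.75 p [508.1 265.8  89.1] x-axis yaw -28.29 z [-2.e-04 -3.e-04 -1.e+00] F [-0.13 -0.74  0.13] w 40.0 g 0.0 j [ 0.76  0.47 -0.33  0.   -0.77  0.31]
to target, tool m: [-0.0002 -0.0005 -0.0004]
t 8.35 p [508.4 266.   89.5] x-axis yaw -28.29 z [ 6.e-04  4.e-04 -1.e+00] F [0.39 1.03 1.16] w 12.4 g 61.2 j [ 0.76  0.47 -0.33  0.   -0.77  0.31]
to target, tool m: [-0.0003 -0.0001 -0.    ]
```

```bash
python3 -m pendant '[[0,0,-0.01,0,0,0,0],[0,0,-0.03,0,0,0,0],[0,0,-0.035,0,0,0,0],[0,0,-0.035,0,0,0,0],[0,0,-0.03,0,0,0,0],[0,0,-0.015,0,0,-5,0],[0,0,0,0,0,-7,0],[0,0,0,0,0,-7,0],[0,0,0,0,0,-7,0],[0,0,0,0,0,-5,0],[0,0,0,0,0,0,0],[0,0,0,0,0,0,0]]' >/dev/null; python3 st.py 500.5 52.6 245
python3 - <<'E'
from h import *
w=snap("wrist","w4");t=snap("top","t4");s=snap("scene","s4")
cv2.imwrite("pics/m4.png",np.hstack([cv2.resize(w["image"][100:400,170:470,::-1],None,fx=1.4,fy=1.4),cv2.resize(s["image"][60:270,180:360,::-1],None,fx=2,fy=2)]))
E
```

```text
t 9.55 p [507.8 265.6 244.1] x-axis yaw 2.59 z [-8.e-04 -4.e-04 -1.e+00] F [-0.65  0.06 -1.94] w 12.5 g 60.9 j [ 0.76  0.31 -0.14 -0.   -1.12  0.85]
to target, tool m: [-0.0169  0.2124 -0.0008]
```

View pics/m4.png

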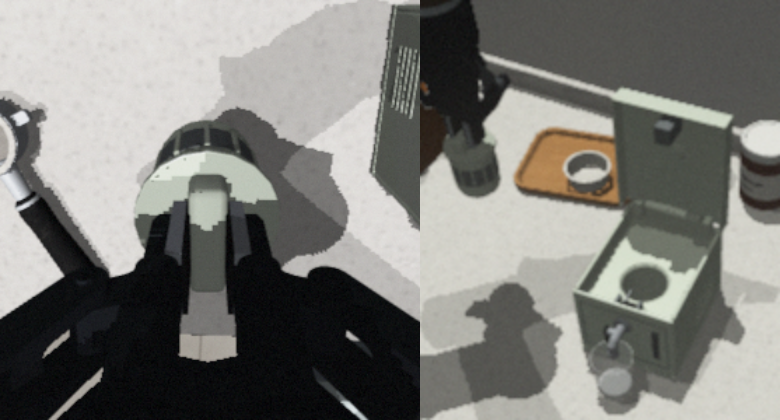

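The lid is fully open, the well shows as a dark ellipse near (643,283) in the right panel, and the cartridge hangs straight in the grip. I'll measure the well centre and the flange offset next.

```bash
python3 - <<'E'
from h import *
s=arm.read_state();p=s["position"];r=R.from_quat(s["ee_rot"])
w=load("w4");Q=lambda u,v:(u/1.4+170-.15,v/1.4+100-.15)
z=p[2]-89.5+62
for g in[(207,150),(134,212),(279,212)]: print("flange rel tool",r.inv().apply(onz(w,*Q(*g),z)-p).round(1))
print("bar far top",r.inv().apply(onz(w,*Q(207,176),z+18)-p).round(1))
for n in["top4","s4"]:
    d=load("t4" if n=="top4" else n)
    uv=proj(d,[500.5,52.6,91])[0];print(n,"predicted",uv.round(1))
    u,v=uv.round().astype(int);g=cv2.cvtColor(d["image"],cv2.COLOR_RGB2GRAY)[v-20:v+20,u-20:u+20]
    cv2.imwrite(f"pics/g_{n}.png",cv2.resize(d["image"][v-25:v+25,u-25:u+25,::-1],None,fx=7,fy=7,interpolation=cv2.INTER_CUBIC))
    th,m=cv2.threshold(g,0,255,cv2.THRESH_BINARY_INV+cv2.THRESH_OTSU)
    for c in cv2.findContours(m,0,cv2.CHAIN_APPROX_NONE)[0]:
        if len(c)>12:
            e=cv2.fitEllipse(c);cx=(e[0][0]+u-20,e[0][1]+v-20);print(th,len(c),cx,e[1],onz(d,*cx,91).round(1))
a=[cv2.imread(f"pics/g_{n}.png") for n in["top4","s4"]];cv2.imwrite("pics/g.png",np.hstack(a))
E
```

```text
flange rel tool [27.6 -0.4 27.5]
flange rel tool [  2.  -28.7  27.5]
flange rel tool [ 1.9 27.5 27.5]
bar far top [25.1 -0.4  9.5]
top4 predicted [295. 188.]
142.0 36 (np.float64(295.8144340515137), np.float64(203.18690872192383)) (6.784858703613281, 12.675092697143555) [459.4  50.2  91. ]
142.0 56 (np.float64(275.01173307094723), np.float64(253.38917541503906)) (0.23323288559913635, 28.907733917236328) [327.6 103.4  91. ]
142.0 55 (np.float64(293.36408042907715), np.float64(185.67486000061035)) (15.151909828186035, 20.704458236694336) [506.7  57.1  91. ]
142.0 88 (np.float64(297.6286106109619), np.float64(171.28565168380737)) (8.936448097229004, 40.0916633605957) [546.1  45.9  91. ]
s4 predicted [291.6 201.2]
152.0 23 (np.float64(309.4254379272461), np.float64(217.10098266601562)) (4.185760498046875, 10.16733169555664) [476.2  -4.2  91. ]
152.0 67 (np.float64(279.41347885131836), np.float64(216.68882369995117)) (7.362191200256348, 35.10416793823242) [449.6  56.6  91. ]
152.0 86 (np.float64(290.86396408081055), np.float64(202.2974090576172)) (18.90513801574707, 25.078773498535156) [496.8  52.5  91. ]
152.0 72 (np.float64(301.8344783782959), np.float64(186.065993309021)) (13.085760116577148, 28.235322952270508) [551.7  51.8  91. ]
152.0 29 (np.float64(274.55854892730713), np.float64(185.16327476501465)) (5.317307949066162, 13.582253456115723) [527.4 111.5  91. ]
```

View pics/g.png

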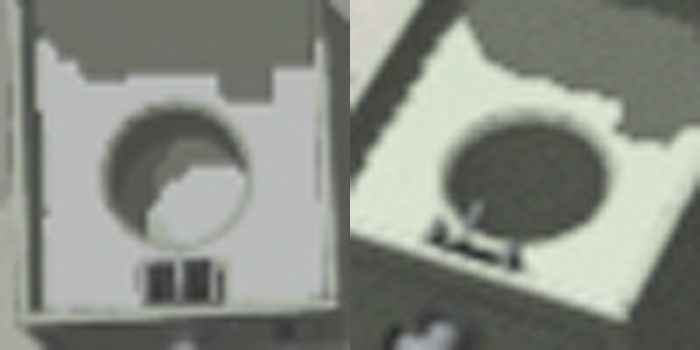

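The well centre comes out at (500.9, 52.9) in both views, matching the geometry. Carrying the cartridge over it.

```bash
python3 -m pendant '[[-0.0015,0.02,0,0,0,0,0],[-0.003,0.04,0,0,0,0,0],[-0.003,0.04,0,0,0,0,0],[-0.003,0.04,0,0,0,0,0],[-0.003,0.04,0,0,0,0,0],[-0.003,0.0321,0,0,0,0,0],[0,0,0,0,0,0,0],[0,0,0.02,0,0,0,0],[0,0,0.02,0,0,0,0],[0,0,0,0,0,0,0],[0,0,0,0,0,0,0],[0,0,0,0,0,0,0]]' >/dev/null; python3 st.py 500.9 52.9 185
```

```text
t 10.9 p [502.4  53.5 205.5] x-axis yaw 2.73 z [ 2.3e-03  5.0e-04 -1.0e+00] F [-1.13  1.02 -2.74] w 12.6 g 60.8 j [ 0.43  0.23 -0.36  0.   -0.98  1.19]
to target, tool m: [-0.0016  0.0006  0.0205]
```

```bash
python3 -m pendant '[[0,0,0.01,0,0,0,0],[0,0,0.008,0,0,0,0],[0,0,0,0,0,0,0],[0,0,0,0,0,0,0],[0,0,0,0,0,0,0],[0,0,0,0,0,0,0]]' >/dev/null; python3 st.py 500.9 52.9 180
```

```text
t 11.5 p [501.9  53.3 186.5] x-axis yaw 2.71 z [ 6.e-04  2.e-04 -1.e+00] F [-0.58 -0.95 -2.52] w 12.7 g 60.8 j [ 0.43  0.25 -0.38  0.   -0.94  1.19]
to target, tool m: [-0.001   0.0003  0.0065]
```

```bash
python3 -m pendant '[[-0.0007,0.0003,0.005,0,0,0,0],[0,0,0.005,0,0,0,0],[0,0,0.005,0,0,0,0],[0,0,0,0,0,0,0],[0,0,0,0,0,0,0]]' >/dev/null; python3 st.py 500.9 52.9 122;python3 -m pendant '[[0,0,0.005,0,0,0,0],[0,0,0.005,0,0,0,0],[0,0,0,0,0,0,0]]' >/dev/null; python3 st.py 500.9 52.9 122.5
```

```text
t 12.0 p [501.1  52.9 171. ] x-axis yaw 2.71 z [-2.e-04 -2.e-04 -1.e+00] F [ 1.25 -0.06 -1.97] w 12.4 g 60.8 j [ 0.43  0.26 -0.41  0.   -0.9   1.19]
to target, tool m: [-0.0002 -0.      0.049 ]
t 12.3 p [501.   52.9 160.6] x-axis yaw 2.7 z [-1.e-04 -1.e-04 -1.e+00] F [ 1.29  0.6  -2.62] w 12.3 g 60.8 j [ 0.43  0.28 -0.42  0.   -0.87  1.19]
to target, tool m: [-0.0001  0.      0.0381]
```

```bash
python3 -m pendant '[[0,0,0.006,0,0,0,0],[0,0,0.006,0,0,0,0],[0,0,0.006,0,0,0,0],[0,0,0,0,0,0,0]]' >/dev/null; python3 st.py;python3 -m pendant '[[0,0,0.005,0,0,0,0],[0,0,0.005,0,0,0,0],[0,0,0.004,0,0,0,0],[0,0,0,0,0,0,0],[0,0,0,0,0,0,0]]' >/dev/null; python3 st.py 500.9 52.9 122.5
```

```text
t 12.7 p [501.1  52.9 142.3] x-axis yaw 2.7 z [-3.e-04 -2.e-04 -1.e+00] F [ 1.77 -0.46 -2.99] w 12.5 g 60.8 j [ 0.43  0.3  -0.44  0.   -0.83  1.19]
t 13.2 p [501.   52.9 129. ] x-axis yaw 2.7 z [-1.e-04 -0.e+00 -1.e+00] F [ 1.52 -0.46 -3.46] w 12.7 g 60.8 j [ 0.43  0.32 -0.46 -0.   -0.79  1.19]
to target, tool m: [-0.0001  0.      0.0065]
```

```bash
python3 -m pendant '[[0,0,0.002,0,0,0,0],[0,0,0.002,0,0,0,0],[0,0,0.001,0,0,0,0],[0,0,0,0,0,0,0],[0,0,0,0,0,0,0]]' >/dev/null; python3 st.py;python3 -m pendant '[[0,0,0.001,0,0,0,0],[0,0,0,0,0,0,0]]' >/dev/null; python3 st.py 500.9 52.9 122.5; python3 -m pendant '[[0,0,0.001,0,0,0,0],[0,0,0,0,0,0,0]]' >/dev/null; python3 st.py 500.9 52.9 122.5
```

```text
t 13.7 p [501.1  52.9 124.2] x-axis yaw 2.7 z [ 3.e-04  1.e-04 -1.e+00] F [ 2.07 -0.32 -1.89] w 12.1 g 60.8 j [ 0.43  0.32 -0.46  0.   -0.78  1.19]
t 13.9 p [501.1  52.9 123.3] x-axis yaw 2.71 z [ 4.e-04  1.e-04 -1.e+00] F [ 1.83  0.25 -1.77] w 12.0 g 60.9 j [ 0.43  0.33 -0.46  0.   -0.78  1.19]
to target, tool m: [-0.0002  0.      0.0008]
t 14.1 p [501.1  53.  122.5] x-axis yaw 2.71 z [ 4.e-04  1.e-04 -1.e+00] F [2.1  0.69 0.12] w 12.8 g 61.1 j [ 0.43  0.33 -0.47  0.   -0.78  1.19]
to target, tool m: [-0.0002  0.0001 -0.    ]
```

```bash
python3 -m pendant '[[0,0,0.001,0,0,0,0],[0,0,0,0,0,0,0]]' >/dev/null; python3 st.py; python3 -m pendant '[[0,0,0.0007,0,0,0,0],[0,0,0,0,0,0,0]]' >/dev/null; python3 st.py 500.9 52.9 122.5
```

```text
t 14.3 p [501.2  53.  122.3] x-axis yaw 2.74 z [ 6.e-04 -2.e-04 -1.e+00] F [-1.06  1.19  6.35] w 12.3 g 61.9 j [ 0.43  0.33 -0.47  0.   -0.78  1.19]
t 14.5 p [501.2  53.  122.2] x-axis yaw 2.75 z [ 7.e-04 -3.e-04 -1.e+00] F [-2.25  1.57 10.7 ] w 12.7 g 62.4 j [ 0.43  0.33 -0.47  0.   -0.78  1.19]
to target, tool m: [-0.0003  0.0001 -0.0003]
```

The cartridge is on its flange. I'll let go gently and rise clear.

```bash
python3 -m pendant '[[0,0,-0.001,0,0,0,0],[0,0,0,0,0,0,0.016],[0,0,0,0,0,0,0.022],[0,0,0,0,0,0,0.03],[0,0,0,0,0,0,0.032],[0,0,0,0,0,0,0.032],[0,0,0,0,0,0,0.032],[0,0,-0.005,0,0,0,0.032],[0,0,-0.015,0,0,0,0.032],[0,0,0,0,0,0,0.032],[0,0,0,0,0,0,0.032]]' >/dev/null; python3 st.py
python3 - <<'E'
from h import *
d=snap("top","t5");e=snap("scene","s5");snap("wrist","w5")
# top-view/wrist-free check: lid angle
w=load("w5");g=(w["image"].mean(2));print(g[200:400:20,300:340:8].round())
a=np.r_[np.arange(1.62,0.06,-.05)]
r,n=136,13
x=585.4-r*np.cos(a)+n*np.sin(a)+11; z=125+r*np.sin(a)+n*np.cos(a)+25
for A,X,Z,dx,dz in zip(a[1:],x[1:],z[1:],np.diff(x),-np.diff(z)): print(A.round(2),X.round(1),Z.round(1),"dx dz",(dx/1000).round(4),(dz/1000).round(4))
print(x[0],z[0])
E
```

```text
t 15.6 p [501.   53.  141.7] x-axis yaw 2.69 z [ 8.e-04  6.e-04 -1.e+00] F [ 0.18 -0.29  0.73] w 31.9 g 0.0 j [ 0.43  0.3  -0.44 -0.   -0.83  1.19]
[[216. 221. 223. 222. 222.]
 [220. 149. 181. 179. 169.]
 [ 98. 210. 220. 216.  98.]
 [ 97.  95.  97. 100.  99.]
 [ 98.  90. 100.  94.  98.]
 [ 28.  10.  13.   8.   7.]
 [ 79.  75.  63.  80.  80.]
 [141. 202.  65. 207. 209.]
 [ 11.  15.  16.  10.  15.]
 [ 10.  13.  16.  18.  16.]]
1.57 609.3 286.0 dx dz -0.0068 -0.0008
1.52 602.5 286.5 dx dz -0.0068 -0.0005
1.47 595.6 286.6 dx dz -0.0068 -0.0001
1.42 588.8 286.4 dx dz -0.0068 0.0002
1.37 582.0 285.9 dx dz -0.0068 0.0005
1.32 575.2 285.0 dx dz -0.0068 0.0009
1.27 568.5 283.7 dx dz -0.0067 0.0012
1.22 561.9 282.2 dx dz -0.0066 0.0016
1.17 555.3 280.3 dx dz -0.0066 0.0019
1.12 548.8 278.1 dx dz -0.0065 0.0022
1.07 542.5 275.5 dx dz -0.0063 0.0025
1.02 536.3 272.7 dx dz -0.0062 0.0029
0.97 530.2 269.5 dx dz -0.0061 0.0032
0.92 524.4 266.1 dx dz -0.0059 0.0035
0.87 518.6 262.3 dx dz -0.0057 0.0037
0.82 513.1 258.3 dx dz -0.0055 0.004
0.77 507.8 254.0 dx dz -0.0053 0.0043
0.72 502.7 249.4 dx dz -0.0051 0.0046
0.67 497.9 244.6 dx dz -0.0049 0.0048
0.62 493.3 239.6 dx dz -0.0046 0.005
0.57 488.9 234.3 dx dz -0.0043 0.0053
0.52 484.8 228.9 dx dz -0.0041 0.0055
0.47 481.0 223.2 dx dz -0.0038 0.0057
0.42 477.5 217.3 dx dz -0.0035 0.0059
0.37 474.3 211.3 dx dz -0.0032 0.006
0.32 471.4 205.1 dx dz -0.0029 0.0062
0.27 468.8 198.8 dx dz -0.0026 0.0063
0.22 466.5 192.4 dx dz -0.0023 0.0064
0.17 464.6 185.8 dx dz -0.002 0.0065
0.12 462.9 179.2 dx dz -0.0016 0.0066
0.07 461.6 172.5 dx dz -0.0013 0.0067
616.073266445444 285.196015427107
```

```bash
python3 -m pendant '[[0,0,-0.04,0,0,0,0.032],[0,0,-0.05,0,0,0,0],[0,0,-0.05,0,0,0,0],[0,0,-0.04,0,0,0,0],[0,0,-0.025,0,0,0,0],[0.03,0,0,0,0,0,0],[0.04,0,0,0,0,0,0],[0.04,0,0,0,0,0,0],[0.03,0,0,0,0,0,0],[0,0,0,0,0,0,0],[0,0,0,0,0,0,0],[0,0,0,0,0,0,0]]' >/dev/null; python3 st.py 640 59.3 286
```

```text
t 16.95 p [640.2  59.4 346.4] x-axis yaw 2.71 z [-7.e-04 -2.e-04 -1.e+00] F [ 0.22 -0.34  0.56] w 0.1 g 0.0 j [ 0.34  0.37  0.21 -0.   -1.41  1.27]
to target, tool m: [-0.0001  0.0001  0.0604]
```

```bash
python3 -m pendant '[[0,0,0.02,0,0,0,0],[0,0,0.025,0,0,0,0],[0,0,0.0155,0,0,0,0],[0,0,0,0,0,0,0],[0,0,0,0,0,0,0],[-0.01,0,0,0,0,0,0],[-0.008,0,0,0,0,0,0],[0,0,0,0,0,0,0],[0,0,0,0,0,0,0]]' >/dev/null; python3 st.py 620 59.3 286;  python3 -m pendant '[[-0.004,0,0,0,0,0,0],[-0.004,0,0,0,0,0,0],[0,0,0,0,0,0,0]]' >/dev/null; python3 st.py 609.3 59.3 286
```

```text
t 17.85 p [622.6  58.7 287. ] x-axis yaw 2.72 z [ 1.5e-03  4.0e-04 -1.0e+00] F [ 0.52 -0.28  0.41] w 0.1 g 0.0 j [ 0.35  0.37  0.06  0.   -1.26  1.27]
to target, tool m: [-0.0026 -0.0007  0.001 ]
t 18.15 p [615.6  58.4 286.4] x-axis yaw 2.71 z [ 2.9e-03  4.0e-04 -1.0e+00] F [ 3.52  0.34 -0.75] w 0.1 g 1.9 j [ 0.36  0.35  0.04  0.   -1.25  1.26]
to target, tool m: [-0.0063 -0.0012  0.0003]
```

Contact is where the geometry predicted it. I'm swinging the lid down along its arc.

```bash
python3 -m pendant '[[-0.0055,-0.0005,-0.0004,0,0,0,0],[-0.0068,0,-0.0005,0,0,0,0],[-0.0068,0,-0.0001,0,0,0,0],[-0.0068,0,0.0002,0,0,0,0],[-0.0068,0,0.0005,0,0,0,0],[-0.0068,0,0.0009,0,0,0,0]]' >/dev/null; python3 st.py 575.2 57 285
```

```text
t 18.75 p [578.   57.  287.2] x-axis yaw 2.73 z [ 8.2e-03  6.0e-04 -1.0e+00] F [ 8.   -1.06  0.99] w -0.0 g 2.9 j [ 0.38  0.29 -0.06  0.   -1.22  1.24]
to target, tool m: [-0.0028 -0.0001  0.0021]
```

```bash
python3 -m pendant '[[-0.0067,0,0.0014,0,0,0,0],[-0.0066,0,0.0018,0,0,0,0],[-0.0066,0,0.0021,0,0,0,0],[-0.0065,0,0.0024,0,0,0,0],[-0.0063,0,0.0027,0,0,0,0],[-0.0062,0,0.0029,0,0,0,0],[-0.0061,0,0.0032,0,0,0,0],[-0.0059,0,0.0035,0,0,0,0]]' >/dev/null; python3 st.py 524.4 54 266.1
```

```text
t 19.55 p [527.1  54.5 269.4] x-axis yaw 2.78 z [ 9.3e-03  1.0e-04 -1.0e+00] F [ 3.26 -1.25 10.88] w 0.1 g 4.6 j [ 0.41  0.21 -0.21  0.   -1.14  1.21]
to target, tool m: [-0.0028  0.0004  0.0033]
```

```bash
python3 -m pendant '[[-0.0057,0,0.0037,0,0,0,0],[-0.0055,0,0.004,0,0,0,0],[-0.0053,0,0.0043,0,0,0,0],[-0.0051,0,0.0046,0,0,0,0]]' >/dev/null; python3 st.py 502.7 53 249.4;  python3 -m pendant '[[-0.0049,0,0.0048,0,0,0,0],[-0.0046,0,0.005,0,0,0,0],[-0.0043,0,0.0053,0,0,0,0],[-0.0041,0,0.0055,0,0,0,0]]' >/dev/null; python3 st.py 484.8 52 228.9
```

```text
t 19.95 p [505.   53.5 252.4] x-axis yaw 2.78 z [ 7.4e-03  2.0e-04 -1.0e+00] F [ 0.7  -0.94 10.79] w 0.1 g 4.1 j [ 0.43  0.18 -0.29  0.   -1.09  1.19]
to target, tool m: [-0.0023  0.0004  0.003 ]
t 20.35 p [486.2  52.6 231.1] x-axis yaw 2.77 z [ 4.4e-03 -1.0e-04 -1.0e+00] F [-0.33 -1.19 10.57] w 0.2 g 4.1 j [ 0.44  0.17 -0.36  0.   -1.04  1.18]
to target, tool m: [-0.0014  0.0006  0.0022]
```

```bash
python3 -m pendant '[[-0.0038,0,0.0057,0,0,0,0],[-0.0035,0,0.0059,0,0,0,0],[-0.0032,0,0.006,0,0,0,0],[-0.0029,0,0.0062,0,0,0,0],[-0.0026,0,0.0063,0,0,0,0],[-0.0023,0,0.0064,0,0,0,0]]' >/dev/null; python3 st.py 466.5 51 192.4;  python3 -m pendant '[[-0.002,0,0.005,0,0,0,0],[-0.0016,0,0.005,0,0,0,0],[-0.0013,0,0.004,0,0,0,0],[0,0,0.003,0,0,0,0],[0,0,0.002,0,0,0,0],[0,0,0,0,0,0,0]]' >/dev/null; python3 st.py 461 51 172.5
```

```text
t 20.95 p [466.6  51.6 193.4] x-axis yaw 2.74 z [ 3.e-04 -6.e-04 -1.e+00] F [-2.98  0.51  9.17] w -0.2 g 4.1 j [ 0.46  0.18 -0.45  0.   -0.94  1.16]
to target, tool m: [-0.0001  0.0006  0.001 ]
t 21.55 p [461.4  51.4 173.2] x-axis yaw 2.71 z [-1.4e-03 -6.0e-04 -1.0e+00] F [-1.82  0.41  4.04] w -0.1 g 2.2 j [ 0.46  0.2  -0.49 -0.   -0.88  1.16]
to target, tool m: [-0.0004  0.0003  0.0007]
```

```bash
python3 -m pendant '[[0,0,0.002,0,0,0,0],[0,0,0.002,0,0,0,0],[0,0,0.002,0,0,0,0],[0,0,0.002,0,0,0,0],[0,0,0,0,0,0,0]]' >/dev/null; python3 st.py;  python3 -m pendant '[[0,0,0.001,0,0,0,0],[0,0,0.001,0,0,0,0],[0,0,0.001,0,0,0,0],[0,0,0,0,0,0,0]]' >/dev/null; python3 st.py; python3 -m pendant '[[0,0,0.001,0,0,0,0],[0,0,0.001,0,0,0,0],[0,0,0,0,0,0,0]]' >/dev/null; python3 st.py
```

```text
t 22.05 p [460.6  51.2 164.6] x-axis yaw 2.69 z [-3.1e-03 -9.0e-04 -1.0e+00] F [-3.83  0.54  4.57] w 0.3 g 2.2 j [ 0.46  0.21 -0.5  -0.   -0.86  1.16]
t 22.45 p [460.7  51.2 161.6] x-axis yaw 2.69 z [-2.9e-03 -9.0e-04 -1.0e+00] F [-4.41  1.25  5.77] w -0.2 g 2.6 j [ 0.46  0.21 -0.51 -0.   -0.85  1.16]
t 22.75 p [460.7  51.2 159.6] x-axis yaw 2.68 z [-3.e-03 -9.e-04 -1.e+00] F [-3.78  1.26  5.01] w 0.0 g 2.6 j [ 0.46  0.22 -0.51 -0.   -0.85  1.16]
```

```bash
for i in 1; do python3 -m pendant '[[0,0,0.001,0,0,0,0],[0,0,0.001,0,0,0,0],[0,0,0,0,0,0,0]]' >/dev/null; python3 st.py; python3 -m pendant '[[0,0,0.001,0,0,0,0],[0,0,0,0,0,0,0]]' >/dev/null; python3 st.py; python3 -m pendant '[[0,0,0.001,0,0,0,0],[0,0,0,0,0,0,0]]' >/dev/null; python3 st.py; done
```

```text
t 23.05 p [460.6  51.1 157.7] x-axis yaw 2.69 z [-0.0031 -0.001  -1.    ] F [-4.12  0.44  5.89] w 0.0 g 2.9 j [ 0.46  0.22 -0.51 -0.   -0.84  1.16]
t 23.25 p [460.5  51.1 156.7] x-axis yaw 2.69 z [-0.0032 -0.001  -1.    ] F [-4.93  0.66  6.4 ] w -0.1 g 3.0 j [ 0.46  0.22 -0.51 -0.   -0.84  1.16]
t 23.45 p [460.5  51.1 155.7] x-axis yaw 2.68 z [-0.0033 -0.001  -1.    ] F [-4.58  0.04  5.1 ] w 0.1 g 3.0 j [ 0.46  0.22 -0.52 -0.   -0.84  1.16]
```

```bash
for i in 1; do python3 -m pendant '[[0,0,0.001,0,0,0,0],[0,0,0,0,0,0,0]]' >/dev/null; python3 st.py; python3 -m pendant '[[0,0,0.001,0,0,0,0],[0,0,0,0,0,0,0]]' >/dev/null; python3 st.py; done
```

```text
t 23.65 p [460.5  51.1 154.8] x-axis yaw 2.69 z [-0.0034 -0.0011 -1.    ] F [-6.18  0.4   6.34] w 0.2 g 3.4 j [ 0.46  0.22 -0.52 -0.   -0.84  1.16]
t 23.85 p [460.5  51.1 154.2] x-axis yaw 2.7 z [-0.0033 -0.0012 -1.    ] F [-6.33  1.19 10.17] w -0.1 g 4.9 j [ 0.46  0.22 -0.52 -0.   -0.83  1.16]
```

```bash
python3 -m pendant '[[0,0,0.0007,0,0,0,0],[0,0,0,0,0,0,0]]' >/dev/null; python3 st.py
```

```text
t 24.05 p [460.5  51.1 153.9] x-axis yaw 2.71 z [-0.0032 -0.0013 -1.    ] F [-7.48  2.05 11.43] w -0.0 g 6.2 j [ 0.46  0.22 -0.52 -0.   -0.83  1.16]
```

```bash
python3 -m pendant '[[0,0,-0.003,0,0,0,0],[0,0,-0.004,0,0,0,0],[0,0,-0.005,0,0,0,0],[0,0,-0.006,0,0,0,0],[0,0,-0.02,0,0,0,0],[0,0,-0.04,0,0,0,0],[0,0,-0.04,0,0,0,0],[-0.02,-0.04,0,0,0,0,0],[-0.02,-0.045,0,0,0,0,0],[0,-0.05,0,0,0,0,0],[0,-0.05,0,0,0,0,0],[0,0,0,0,0,0,0]]' >/dev/null; python3 st.py
python3 - <<'E'
from h import *
a=load("top0");b=snap("top","t6");D=lambda p,q,y0,y1,x0,x1:(np.abs(p["image"][y0:y1,x0:x1].astype(int)-q["image"][y0:y1,x0:x1]).mean(2))
d=D(a,b,146,225,264,330);print("top diff frac",(d>30).mean())
# front lid corners, edge rows at three columns
for n,q in(("0",a),("6",b)):
    g=q["image"].mean(2); print(n,[int(196+np.argmax(-np.diff(g[196:220,c]))) for c in(278,285,312)],[int(146+np.argmax(np.abs(np.diff(g[146:160,c])))) for c in(278,290,312)])
for n in("t2",):
    g=load(n)["image"].mean(2);print("open .4",[int(196+np.argmax(-np.diff(g[196:220,c]))) for c in(278,285,312)])
s0=load("scene0");s6=snap("scene","s6");d=D(s0,s6,150,270,250,335);print("scene diff",(d>30).mean(), (D(s0,load("s4"),150,270,250,335)>30).mean())
E
```

```text
t 25.25 p [413.5 239.4 271.3] x-axis yaw 3.03 z [ 0.002   0.0019 -1.    ] F [-0.53 -0.59 -0.28] w 0.3 g 0.0 j [ 0.87  0.12 -0.32  0.   -1.13  0.76]
top diff frac 0.0003835826620636747
0 [209, 209, 208] [151, 150, 149]
6 [209, 209, 208] [151, 150, 149]
open .4 [204, 204, 203]
scene diff 0.001176470588235294 0.3290196078431373
```

The image matches the starting closed lid, and it has stayed that way about 1 s after release, so it is latched. Handing in.

```bash
python3 -m pendant '[[0,0,0,0,0,0,0],[0,0,0,0,0,0,0],[0,0,0,0,0,0,0],[0,0,0,0,0,0,0],[0,0,0,0,0,0,0]]' >/dev/null; python3 -c "
from h import *
a=load('top0');b=snap('top','t7');print((np.abs(a['image'].astype(int)-b['image']).mean(2)[146:225,264:330]>30).mean(),(np.abs(a['image'].astype(int)-b['image']).mean(2)[170:260,365:435]>30).mean())
print(arm.job_done())"
```

```text
0.0003835826620636747 0.0
the job is handed in; nothing more can be done
None
```

I fitted the cartridge and latched the lid shut over it, and handed the job in at about 26 s on the robot clock. The last images show the lid closed as at the start and the glass, pitcher and spoon unmoved; the cartridge being fully home rests on the felt stop and the lid closing over it, and no verdict came back.

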